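Lock out the telescoping hanger arm and hang the screw jar on it

TASK

Pull the telescoping arm of the bench stand out by its orange paddle until the red lock button clicks out of the hole in the outer tube, and let the paddle go. Then take the blue jar carrier by its yellow tab, hook it over the steel rod at the end of the arm, reaching in at a slant under the work light, and release it gently so that it hangs there at rest with the arm still locked. Leave the other things on the bench undisturbed.

Things in the scene. Friction and masses are not known exactly. Their poses are not given: they have to be found in the camera images.
- boom_stand: Fixed stand: base 170 x 130 x 12 mm, column, dark square outer tube (26 mm, 190 mm long) rising at 35 degrees from (-60, 0, 75) to its mouth at (96, 0, 184) mm; lock hole 13 mm long in its top wall, 30 mm before the mouth. A strip 30 mm wide, 6 mm high runs along x to a post (16 mm) at x = 355 mm that carries a light. Origin: middle of the base's underside; x level, the way the arm points; z up.
- paddle (a point): Grip point of the orange paddle on the inner tube's end: flat plate 12 mm thick (x), 92 mm wide (y), leaning 35 degrees; reaches 18 mm above, 24 mm below the point. Axes: x along the tube, outward and 35 degrees up (pull this way); y level; z square to the tube. Pinch the flat faces with the fingers along -z, 35 degrees off vertical. The outer tube's top is 29 mm below the point along z.
- boom (a joint): Extension of the arm in m, 0 fully in (the paddle then stands 5 mm past the outer tube's mouth). It slides with about 4 N of friction, stays where it is left, locks at 0.085 with about 2 mm of play; a stop follows 1.5 mm later.
- lock_button (a joint): Red spring button, 9 mm in diameter, in the inner tube: height in m. 0 is pressed in, hidden under the outer tube's top wall; it springs out to 0.008 by itself when it meets the hole, stands 5 mm proud of the tube and keeps the arm from sliding back. Do not press it.
- rod (a point): Middle of the level steel rod at the arm's end, on its axis; moves with the arm. Rod 8 mm in diameter, from the paddle's foot (35 mm before this point) to a black ball, 18 mm in diameter, centred 36 mm past it. Axes: x along the rod away from the stand, y level, z up. Locked out, it is about 240 mm above the bench.
- carrier: Blue jar carrier, loose, standing; 186 mm tall, 0.2 kg. Origin: centre of the underside of its round tray (62 mm), z up. A jar of screws, 49 mm in diameter, is fixed on it at x = y = 0, lid top at z = 57 mm. A strap 22 mm wide (x), 4 mm thick rises at y = 34..38 mm to a hook and a yellow tab. Its weight is off-centre: hung, it turns about the rod until it leans some 10 to 16 degrees.
- tab (a point): Grip point of the yellow tab on top of the hook, at (0, 27, 163) mm of the carrier: flat, 12 mm thick (carrier y), 24 mm wide (x), reaching 23 mm above and 27 mm below this point, where the 22 mm wide hook begins. Pinched by its flat faces it can be held with the tool upright or leaning along carrier x. Axes as the carrier.
- crown (a point): Middle of the underside of the hook's crown, at (0, 27, 130) mm of the carrier; rests on the rod. Axes as the carrier. The hook is a U open downward, 14 mm wide inside (y = 20..34 mm): strap on the +y side, free leg on the jar's side ending 25 mm below the crown. A rod along carrier x enters from -y, between jar lid and free leg (48 mm gap), then goes up into the U.
- oil_bottle: White oil bottle with a red nozzle, 51 mm in diameter, 152 mm tall, standing; bystander. Origin at the centre of its underside.
- elbow: Grey aluminium pipe elbow lying flat, 87 x 87 x 49 mm; bystander. Origin at the centre of its underside.
- stop_block: Pale aluminium stop block, 46 x 46 x 64 mm, standing; bystander. Origin at the centre of its underside.
- lamp_edge (a point): Middle of the lower near edge of the fixed work light over the rod: housing 60 mm along stand x away from this edge, 160 mm wide, 26 mm high, underside 450 mm above the bench. The locked-out rod's middle is 15 mm past this edge and 210 mm below it: too low for an upright gripper there; lean the tool back towards the stand 30 to 45 degrees to reach under. Axes as the stand.

How it is judged:
On the way:
1. the arm is locked out (button sprung out) while the carrier still stands on the bench (value of joint boom above 0.081 m and value of joint lock_button above 0.005 m and height (world z) of carrier below 0.02 m), for 0.2 s.
At the end, for the whole second after the job is handed in: The arm is out past 81 mm with its lock button sprung out at least 5 mm; the carrier hangs by its hook on the rod (crown within 8 mm of the rod's middle line sideways and resting on it, between paddle and ball), leaning less than 26 degrees, clear of the bench and at rest (value of joint boom above 0.081 m and value of joint lock_button above 0.005 m and x of crown in the frame of rod between -0.036 and 0.029 m and y of crown in the frame of rod between -0.008 and 0.008 m and z of crown in the frame of rod between -0.001 and 0.01 m and contact force between carrier and boom above 0.8 N and height (world z) of carrier above 0.08 m and angle between carrier's own z axis and vertical below 0.45 rad and linear speed of carrier below 0.03 m/s and angular speed of carrier below 0.3 rad/s); the robot touches nothing.
It fails at once if a bystander is pushed more than 30 mm or tipped (distance of any of oil_bottle, elbow, stop_block from where it was at the start of the episode above 0.03 m or angle between any of oil_bottle, elbow, stop_block's own z axis and vertical above 0.5 rad).
It fails at once if the carrier is tipped over (angle between carrier's own z axis and vertical above 0.9 rad).
It fails at once if the carrier is slammed on the arm (more than 25 N) or swings fast on it (over 3 rad/s) (contact force between carrier and boom above 25 N or (contact force between carrier and boom above 0.5 N and angular speed of carrier above 3 rad/s)).
It also fails if it takes over 61 s, if anything falls off the work surface, if the arm or the gripper's body presses on something with over 40 N, if the wrist force passes 120 N, or if a joint passes its speed limit or range.

ROBOT

A 7-joint arm with a two-finger parallel gripper is mounted at the origin on a cart in front of the work surface, level with it; the furniture and walls round the work are solid. World frame = base frame: x ahead of the robot, y to its left, z up, the work surface at z = 0. Lengths are in m, angles in rad, forces in N, time in s.
With the tool pointing down it reaches from about 0.4 to 0.85 m from the base axis. Payload 4.4 kg.
Tool frame: the origin (TCP) lies on the centre line of the jaws, within the pads' length; the fingertips stand env.tips_ahead ahead of it and the grasp point (between the pads) lies 11 mm behind it (env.tips_ahead is the distance from the TCP to the fingertips, in m); z points along the fingers, y is the line along which they close (so a half turn about z gives the same grasp; the last joint's range is limited). The gripper opens to 94 mm and grips with 3 to 60 N. Pads are 16 mm wide; open, the fingers measure 119 mm over their backs; the gripper's body (75 mm by 177 mm) begins 78 mm behind the grasp point.
Start: joints at [1.281, 0.628, 0.038, 1.517, -0.027, 0.996, -0.02], TCP at [0.144, -0.634, 0.213] pointing down, gripper open.
Joint ranges: [-3.06, 3.06], [-0.37, 2.12], [-1.25, 1.32], [0.18, 2.47], [-1.1, 4.24], [0.23, 1.98], [-2.94, 2.94]. Speed limits (rad/s): [2.57, 2.57, 3.14, 3.14, 3.14, 3.14, 3.14].

INTERFACE

Orientations are given as a unit quaternion [x, y, z, w].
In Python, from rig import env gives the robot as it stands.
- The arm moves only by the tool servo_tool, never from a script. Its argument "rows" is a list that holds one entry, the list of rows, each a list of 5 numbers: the shift along the tool's x, y, z in m, then the turn about the tool's z in rad, then the opening, from -1 (shut) to 1 (fully open). In form: [[[x, y, z, turn, gripper], ...]]. A call has 1 to 8 rows; each row shifts and turns the commanded pose from where the row before left it, along the tool's axes as they then stand; what a row does not reach is not made up. A row lasts 1/8 s, in which the tool goes at most 62.5 mm and 10.7 degrees, less where a joint would pass 70% of its speed; a pose out of reach is approached as far as the arm can. A call is refused whole if a number of a shift passes 0.0625 or a number of a turn 0.188, either way. A call with a gripper value outside its range is refused whole. The fingers move at their own pace and stop on an object; "newtons" is the grip in N (left out, the last holds). Time passes only in rows, so rows that do not move let the fingers close. It gives the time, the measured TCP pose, the force, the opening and the grip force at its end, in the units of the state.
- env.get_obs(): the state, without advancing time (a new reading comes with each control period).
- env.camera(name): name is "scene" or "top" or "wrist"; returns a dict with "image" (420x560x3 uint8, red, green, blue), "range_z" (420x560 float32, m along the optical axis (not along the pixel's ray), 0 where there is no reading), "fov_y" (degrees; the focal length in pixels is half the picture's height over the tangent of half this angle, whatever the lens; pixels are square), "cx", "cy" (the principal point, pixels), "R" (3x3) and "t" (3): a world point X has camera coordinates R X + t; the wrist camera has in their place "T_tool_cam" (4x4, takes a point from camera to tool coordinates, whose origin is the TCP and whose axes are the flange's). Camera axes: x right, y down, z forward; pixel columns grow to the right and rows downward; lengths in m; the calibration is good to about 2 mm. The wrist camera is an equidistant fisheye: a pixel r from the principal point sees the ray r / f radians off the axis. A picture is of the moment at which its call begins: read the wrist's pose just before it.
- env.finish_job(): hands the job in; it is judged then, once.
The state is a dict: "t": time; "joint_pos": joint angles; "joint_velocities": joint speeds; "joint_torque": joint torques, N m; "eef_pos": TCP position; "orientation": TCP orientation; "wrist_force": force on the tool from outside, world axes, zero at the start; "moment": the same for the moment, N m; "gripper_width": opening from 0.0 (shut) to 1.0 (fully open); "finger_force": force on a finger pad.
Only numpy, scipy, OpenCV 4.12 (cv2) and the standard library are available. Lean on these libraries where they do the work, as an engineer would, in place of code of your own. Each camera call takes 0.05 s, during which the arm holds its last target. There are 200 camera calls.

## Working session

There is one attempt and no reset: what is moved stays moved. The work goes in short steps, Python scripts to look and compute and a tool call to move; the robot and the scene stay as the last step left them, time stands still between calls to the robot, and variables do not carry over. Pictures are saved under pics/ and viewed, at most 13 in all, crops included, and the job is handed in when it is done.

Besides the shell and the picture viewer there is one more tool, called after ">>>" as a command line: name --argument value ..., lists and objects as JSON in quotes. servo_tool: Moves the arm, as the interface text tells. Its arguments: {"type":"object","properties":{"rows":{"type":"array","items":{"type":"array","items":{"type":"array","items":{"type":"number"}}}},"newtons":{"type":"number"}},"required":["rows"]}

```bash
ls; mkdir -p pics; cat > h.py <<'E'
import numpy as np, cv2
from rig import env
from scipy.spatial.transform import Rotation as Rn
def cloud(c):
    z=c["range_z"];H,W=z.shape
    f=H/2/np.tan(np.radians(c["fov_y"])/2)
    u,v=np.meshgrid(np.arange(W),np.arange(H))
    P=np.stack([(u-c["cx"])/f*z,(v-c["cy"])/f*z,z],-1)
    return (P-c["t"])@c["R"]   # R^T (P-t)
E
python3 - <<'E'
from h import *
o=env.get_obs();print({k:np.round(v,3) for k,v in o.items()},env.tips_ahead)
ims=[]
for n in ["scene","top"]:
    c=env.camera(n);np.savez(f"{n}.npz",**c);print(n,c["fov_y"],np.round(c["R"],3).tolist(),c["t"])
    cv2.imwrite(f"pics/{n}0.png",c["image"][...,::-1])
E
```

```text
pics
{'t': np.float64(0.0), 'joint_pos': array([ 1.281,  0.629,  0.038,  1.518, -0.027,  0.996, -0.02 ]), 'joint_velocities': array([ 0.001, -0.002, -0.001, -0.001,  0.   ,  0.   , -0.001]), 'joint_torque': array([-0.0000e+00, -5.4973e+01,  1.1430e+00, -1.8663e+01, -5.2000e-02,
        2.4000e-02,  0.0000e+00]), 'eef_pos': array([ 0.144, -0.633,  0.213]), 'orientation': array([ 0.994,  0.112, -0.   , -0.001]), 'wrist_force': array([ 0.297, -0.079, -0.348]), 'moment': array([-0.023,  0.007,  0.005]), 'finger_force': np.float64(0.0), 'gripper_width': np.float64(1.0)} 0.008
scene 51.029031191394346 [[-0.786, -0.618, -0.006], [-0.466, 0.599, -0.652], [0.407, -0.509, -0.759]] [0.43549527 0.45540378 1.17363532]
top 50.760853291486775 [[0.006, -1.0, 0.013], [-0.996, -0.007, -0.088], [0.088, -0.013, -0.996]] [-0.01346658  0.56828579  1.55350134]
```

View pics/scene0.png

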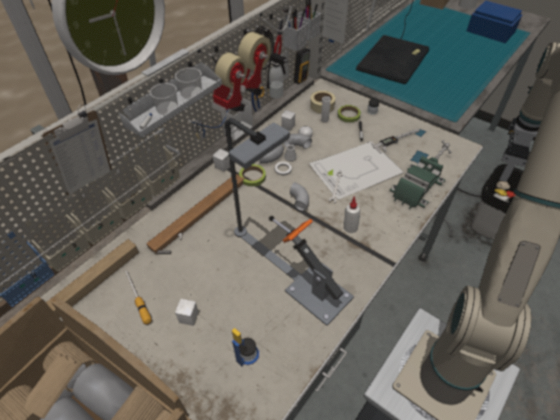

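View pics/top0.png

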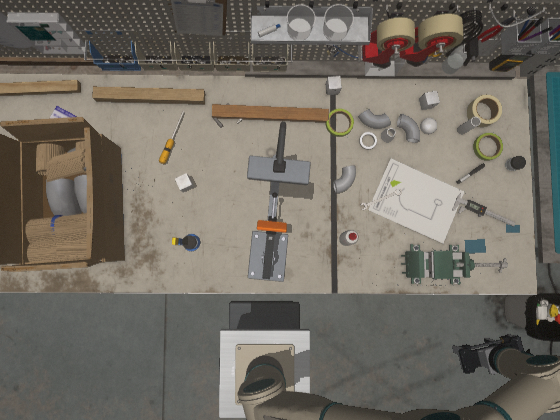

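The two views show the stand pointing away from the robot (paddle at top-view pixel (271,226), lamp (279,169)). The carrier is at (188,242) with its tab to the left at (175,241), the block at (183,182), the bottle at (349,238) and the elbow at (345,180).

```bash
python3 - <<'E'
from h import *
for n in ["scene","top"]:
    c=dict(np.load(n+".npz"));P=cloud(c);hsv=cv2.cvtColor(c["image"],cv2.COLOR_RGB2HSV)
    f=210/np.tan(np.radians(c["fov_y"])/2);print(n,"f",f)
    box=(P[...,0]>.25)&(P[...,0]<.95)&(P[...,1]<.45)&(P[...,1]>-.35)&(c["range_z"]>0)
    def rep(k,m):
        m=m&box
        if m.sum()<4: print(k,m.sum());return
        Q=P[m];print(k,m.sum(),"med",np.round(np.median(Q,0),3),"lo",np.round(np.percentile(Q,3,0),3),"hi",np.round(np.percentile(Q,97,0),3), "px",np.round(np.argwhere(m).mean(0)[::-1],1))
    h,s,v=[hsv[...,i].astype(int) for i in range(3)]
    X,Y,Z=P[...,0],P[...,1],P[...,2]
    org=(h<12)&(s>180)&(v>120)&(Z>.1)&(abs(Y)<.2)&(Y>-.15); rep("orange",org)
    Q=P[org&box]
    if len(Q):
        w=np.linalg.svd(Q-Q.mean(0),full_matrices=False)[2];print(" axes",np.round(w,3).tolist(),Q.mean(0))
    yel=(h>=18)&(h<34)&(s>150)&(v>100)&(Z>.05)&(Y>.1)&(X<.6); rep("yellow",yel)
    blu=(h>95)&(h<125)&(s>100)&(Y>.1); rep("blue",blu)
    rep("lamp",(Z>.455)&(Z<.5)&(abs(Y)<.2))
    m=(Z>.455)&(Z<.5)&(abs(Y)<.2)&box
    if n=="top":
        r=cv2.minAreaRect((P[m][:,:2]*1000).astype(np.float32));print("lamp rect",r)
        m=(Z>.008)&(Z<.02)&(X<.62)&(abs(Y-.03)<.14)&box
        print("base rect",cv2.minAreaRect((P[m][:,:2]*1000).astype(np.float32)))
    rep("block",(Z>.055)&(Z<.07)&(Y>.15)&(X>.5)&(s<60))
    rep("bottle",(Z>.03)&(Y<-.1)&(Y>-.25)&(X<.55))
    rep("elbow",(Z>.03)&(Y<-.1)&(Y>-.25)&(X>.55))
    rep("jar",(Z>.045)&(Z<.07)&(Y>.15)&(X<.5))
    big=cv2.resize(c["image"],None,fx=1,fy=1)
    if n=="scene":
        A=cv2.resize(c["image"][300:390,190:290],(600,540),interpolation=2)
        cv2.imwrite("pics/crop1.png",A[...,::-1])
E
```

```text
scene f 439.98725470369305
orange 108 med [ 0.498 -0.005  0.251] lo [ 0.491 -0.051  0.235] hi [0.514 0.027 0.256] px [297.1 230.6]
 axes [[0.158, 0.986, -0.061], [0.701, -0.156, -0.696], [0.695, -0.067, 0.716]] [ 0.4991993  -0.00808492  0.24995467]
yellow 54 med [0.455 0.296 0.184] lo [0.449 0.289 0.16 ] hi [0.467 0.3   0.188] px [236.1 334.4]
blue 71 med [0.449 0.291 0.008] lo [0.432 0.251 0.002] hi [0.465 0.304 0.139] px [244.8 355.1]
lamp 1601 med [ 0.635 -0.026  0.476] lo [ 0.605 -0.1    0.458] hi [0.743 0.05  0.492] px [255.5 142.6]
block 267 med [0.668 0.291 0.064] lo [0.644 0.267 0.057] hi [0.693 0.316 0.069] px [184.8 307.9]
bottle 0
elbow 111 med [ 0.682 -0.11   0.037] lo [ 0.603 -0.248  0.03 ] hi [ 0.944 -0.1    0.478] px [255.  162.9]
jar 265 med [0.455 0.269 0.056] lo [0.436 0.245 0.048] hi [0.475 0.304 0.062] px [246.5 347.9]
top f 442.64917640064755
orange 193 med [ 0.508 -0.015  0.237] lo [ 0.489 -0.055  0.219] hi [0.521 0.025 0.253] px [271.  225.1]
 axes [[-0.075, -0.997, -0.014], [0.621, -0.036, -0.783], [0.781, -0.067, 0.621]] [ 0.50715804 -0.01480133  0.2371553 ]
yellow 29 med [0.461 0.293 0.185] lo [0.448 0.288 0.172] hi [0.467 0.298 0.192] px [173.8 240.6]
blue 39 med [0.444 0.263 0.004] lo [ 0.429  0.242 -0.001] hi [0.486 0.286 0.134] px [191.8 243.7]
lamp 1700 med [ 0.64  -0.032  0.475] lo [ 0.605 -0.102  0.468] hi [0.734 0.044 0.492] px [278.7 166. ]
lamp rect ((684.993896484375, -33.26177215576172), (159.89230346679688, 157.194580078125), 84.5711898803711)
base rect ((449.9091796875, 28.91351318359375), (329.718994140625, 268.5025634765625), 3.5439751148223877)
block 172 med [0.668 0.29  0.063] lo [0.644 0.267 0.056] hi [0.691 0.315 0.067] px [182.8 181.4]
bottle 0
elbow 143 med [ 0.674 -0.114  0.042] lo [ 0.605 -0.248  0.03 ] hi [ 0.945 -0.102  0.478] px [311.6 145.5]
jar 161 med [0.457 0.267 0.054] lo [0.436 0.245 0.048] hi [0.478 0.288 0.061] px [188.7 242. ]
```

>>> servo_tool --rows '[[[0,0,0,0.1,1],[0,0,0,0,1]]]'

```text
t: 0.35
eef_pos: [0.1442, -0.6335, 0.213]
orientation: [0.998, 0.062, -0.0, -0.0]
wrist_force: [-0.7, 0.4, -0.3]
gripper_width: 1.0
finger_force: 0.0
```

View pics/crop1.png

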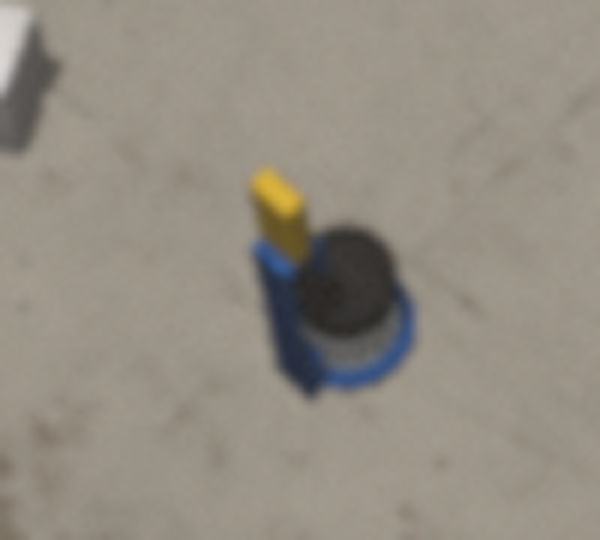

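```bash
python3 - <<'E'
from h import *
a35=np.radians(35)
for n in ["scene","top"]:
    c=dict(np.load(n+".npz"));P=cloud(c);hsv=cv2.cvtColor(c["image"],cv2.COLOR_RGB2HSV)
    h,s,v=[hsv[...,i].astype(int) for i in range(3)];X,Y,Z=P[...,0],P[...,1],P[...,2]
    m=(Z>.462)&(Z<.484)&(X<.675)&(X>.55)&(abs(Y+.03)<.12)
    k=cv2.minAreaRect((P[m][:,:2]*1000).astype(np.float32));print(n,"lamp",k)
    yaw=-np.radians(5)
    C=np.array([np.cos(yaw),np.sin(yaw),0]);L=np.array([-np.sin(yaw),np.cos(yaw),0])
    T=C*np.cos(a35)+np.array([0,0,np.sin(a35)]);N=-C*np.sin(a35)+np.array([0,0,np.cos(a35)])
    m=(h<12)&(s>150)&(v>90)&(Z>.17)&(abs(Y+.015)<.08)&(X>.4)&(X<.6)
    Q=P[m]
    for nm,ax in (("u",T),("y",L),("w",N)): print(nm,np.round(np.percentile(Q@ax,[1,5,25,50,75,95,99]),4))
    top=Q[Q@N>np.percentile(Q@N,97)-.012]
    p=np.polyfit(Q@L,Q@C,1);print("yaw corr deg",np.degrees(np.arctan(-p[0])))
    # arm's long axis: points of tube/column
    m=(h<20)&0==1
    m=(Z>.08)&(Z<.185)&(X>.3)&(X<.5)&(abs(Y+.0)<.06)
    Q=P[m]; p=np.polyfit(Q[:,0],Q[:,1],1);print("tube",m.sum(),"yaw",np.degrees(np.arctan(p[0])),"y at .4",np.polyval(p,.4),"y at .6",np.polyval(p,.6))
    m=(h>=16)&(h<36)&(s>120)&(v>60)&(Z>.13)&(Y>.2)&(X<.55)&(Y<.35)
    Q=P[m];k=cv2.minAreaRect((Q[:,:2]*1000).astype(np.float32));print("tab",k, np.median(Q,0),np.percentile(Q[:,2],98))
    m=(Z>.05)&(Z<.065)&(abs(Y-.267)<.05)&(abs(X-.457)<.05)&(v<90)&(s<110)
    print("lid",cv2.minEnclosingCircle((P[m][:,:2]*1000).astype(np.float32)),P[m].mean(0))
E
```

```text
scene lamp ((639.4203491210938, -29.03911590576172), (161.713134765625, 64.20047760009766), 84.51359558105469)
u [0.5449 0.5458 0.5486 0.5515 0.5542 0.5549 0.5551]
y [-0.0162 -0.008   0.0131  0.0358  0.0569  0.0709  0.0724]
w [-0.1194 -0.1067 -0.0849 -0.079  -0.0769 -0.0747 -0.0725]
yaw corr deg -3.781230760860701
tube 872 yaw -3.7729434096530707 y at .4 -0.002800056023832497 y at .6 -0.01598918236226859
tab ((458.9085693359375, 293.9338684082031), (12.584623336791992, 21.830242156982422), 89.17857360839844) [0.45453206 0.29563613 0.18247364] 0.18864328524357418
lid ((458.69024658203125, 273.56170654296875), 32.339351654052734) [0.45552152 0.26834439 0.05603589]
top lamp ((637.01171875, -28.918991088867188), (160.02061462402344, 61.194515228271484), 85.26333618164062)
u [0.5427 0.5447 0.5495 0.5515 0.5526 0.5542 0.5556]
y [-0.014  -0.0105  0.008   0.03    0.0507  0.0678  0.0712]
w [-0.1187 -0.1167 -0.1058 -0.0955 -0.0859 -0.0754 -0.0729]
yaw corr deg 2.348828350215972
tube 398 yaw -5.004686216123013 y at .4 -0.006286132299021734 y at .6 -0.023800348310689428
tab ((458.9113464355469, 293.0647277832031), (10.87435531616211, 22.38907814025879), 87.45143127441406) [0.45786731 0.29156473 0.18111157] 0.1918018385959652
lid ((458.0794982910156, 266.53509521484375), 24.72661781311035) [0.4565298  0.2669225  0.05503132]
```

>>> servo_tool --rows '[[[0,0,-0.06,0.07,1],[0,0,-0.06,0.07,1],[0.02,0,-0.06,0.07,1],[0.03,-0.03,-0.05,0,1],[0.03,-0.05,-0.05,0,1],[0.03,-0.06,-0.05,0,1],[0.03,-0.06,-0.05,0,1],[0.03,-0.06,-0.04,0,1]]]'

```text
t: 1.35
eef_pos: [0.3037, -0.437, 0.5892]
orientation: [0.999, -0.042, 0.0, 0.0]
wrist_force: [0.2, -0.4, -1.1]
gripper_width: 1.0
finger_force: 0.0
```

>>> servo_tool --rows '[[[0.03,-0.06,0,0,1],[0.03,-0.06,0,0,1],[0.03,-0.06,0,0,1],[0.03,-0.06,0,0,1],[0.03,-0.06,0,0,1],[0.03,-0.06,0,0,1],[0.03,-0.05,-0.03,0,1],[0,0,-0.06,0,1]]]'

```text
t: 2.35
eef_pos: [0.5301, -0.0663, 0.6488]
orientation: [0.999, -0.035, 0.005, -0.003]
wrist_force: [-0.0, -2.0, -0.7]
gripper_width: 0.998
finger_force: 0.0
```

```bash
python3 -c "
from h import *
o=env.get_obs();print(np.round(o['joint_pos'],3),np.round(o['eef_pos'],3))"
```

```text
[ 0.009  0.327  0.125  0.842 -0.05   1.966 -1.533] [ 0.53  -0.066  0.649]
```

>>> servo_tool --rows '[[[0,0,-0.05,0,1],[0,0,-0.05,0,1],[0,0,0,0,1]]]'

```text
t: 2.72
eef_pos: [0.5069, -0.0712, 0.6937]
orientation: [0.998, -0.044, 0.044, 0.003]
wrist_force: [-0.1, -0.3, -0.6]
gripper_width: 0.998
finger_force: 0.0
```

```bash
cat >> h.py <<'E'
def st():
    o=env.get_obs();R=Rn.from_quat(o['orientation']).as_matrix()
    print('t',round(float(o['t']),2),'q',np.round(o['joint_pos'],3),'p',np.round(o['eef_pos'],4),'R cols x,y,z',np.round(R.T,3).tolist(),'lean',np.round(np.degrees(np.arccos(-R[2,2])),1),'az',np.round(np.degrees(np.arctan2(R[1,2],R[0,2])),1))
    return o,R
E
python3 -c "
from h import *
st()"
```

```text
t 2.73 q [-0.043  0.261  0.218  0.816 -0.065  1.981 -1.522] p [ 0.5069 -0.0712  0.6937] R cols x,y,z [[0.992, -0.087, 0.089], [-0.087, -0.996, 0.003], [0.088, -0.011, -0.996]] lean 5.1 az -6.9
```

>>> servo_tool --rows '[[[0.01,0,-0.06,0,1],[0.01,0,-0.06,0,1],[0.02,0,-0.06,0,1],[0.02,0,-0.06,0,1],[0,0,0,0,1]]]'

```text
t: 3.35
eef_pos: [0.4966, -0.067, 0.775]
orientation: [0.989, -0.044, 0.138, 0.012]
wrist_force: [-0.1, -0.1, -0.3]
gripper_width: 1.001
finger_force: 0.0
```

```bash
python3 -c "
from h import *
st()"
```

```text
t 3.35 q [-0.117  0.191  0.3    0.699 -0.073  1.981 -1.528] p [ 0.4966 -0.067   0.775 ] R cols x,y,z [[0.958, -0.083, 0.274], [-0.09, -0.996, 0.012], [0.272, -0.036, -0.962]] lean 15.9 az -7.5
```

>>> servo_tool --rows '[[[0.03,0,-0.06,0,1],[0.03,0,-0.06,0,1],[0.03,0,-0.06,0,1],[0.04,0,-0.06,0,1],[0.04,0,-0.06,0,1],[0.04,0,-0.06,0,1],[0,0,0,0,1]]]'

```text
t: 4.22
eef_pos: [0.504, -0.0605, 0.8922]
orientation: [0.96, -0.042, 0.276, 0.023]
wrist_force: [0.1, -0.5, 0.1]
gripper_width: 0.999
finger_force: 0.0
```

```bash
python3 -c "
from h import *
st()"
```

```text
t 4.22 q [-0.168  0.177  0.384  0.431 -0.109  1.981 -1.539] p [ 0.504  -0.0605  0.8922] R cols x,y,z [[0.844, -0.068, 0.533], [-0.094, -0.995, 0.022], [0.529, -0.068, -0.846]] lean 32.2 az -7.4
```

>>> servo_tool --rows '[[[0.04,0,-0.06,0,1],[0.04,0,-0.06,0,1],[0,0,0,0,1]]]'

```text
t: 4.6
eef_pos: [0.4909, -0.0569, 0.9335]
orientation: [0.945, -0.042, 0.322, 0.027]
wrist_force: [0.3, 0.4, -0.3]
gripper_width: 1.0
finger_force: 0.0
```

```bash
python3 -c "
from h import *
o,R=st()
C=np.array([np.cos(np.radians(-5)),np.sin(np.radians(-5)),0])
tgt=np.array([.5025,-.0164,.241]); g=o['eef_pos']-.011*R[:,2]
print('to paddle in tool axes',R.T@(tgt-g)); print('to carrier tab',R.T@(np.array([.459,.293,.163])-g))"
```

```text
t 4.6 q [-0.21   0.158  0.445  0.355 -0.127  1.981 -1.543] p [ 0.4909 -0.0569  0.9335] R cols x,y,z [[0.789, -0.061, 0.611], [-0.096, -0.995, 0.024], [0.607, -0.077, -0.791]] lean 37.7 az -7.3
to paddle in tool axes [-0.41678243 -0.05787968  0.56262319]
to carrier tab [-0.51779013 -0.3634508   0.57395227]
```

>>> servo_tool --rows '[[[0,0,0,0.18,1],[0,0,0,0.18,1],[0,0,0,0.18,1],[0,0,0,0.18,1],[0,0,0,0.18,1],[0,0,0,0.18,1],[0,0,0,0.18,1],[0,0,0,0.18,1]]]'

```text
t: 5.6
eef_pos: [0.4928, -0.0558, 0.9304]
orientation: [0.684, -0.655, 0.257, -0.192]
wrist_force: [-0.6, -0.5, -1.6]
gripper_width: 1.001
finger_force: 0.0
```

```bash
python3 -c "
from h import *
o,R=st()
a=np.radians(35);C=np.array([np.cos(np.radians(-5)),np.sin(np.radians(-5)),0]);T=C*np.cos(a)+[0,0,np.sin(a)];N=-C*np.sin(a)+[0,0,np.cos(a)]
tgt=np.array([.5025,-.0164,.241]); g=o['eef_pos']-.011*R[:,2]
print('T in tool',R.T@T,'to paddle in tool axes',R.T@(tgt-g))"
```

```text
t 5.6 q [-0.338  0.173  0.741  0.368 -0.281  1.981 -2.942] p [ 0.4928 -0.0558  0.9304] R cols x,y,z [[0.01, -0.995, 0.101], [-0.798, -0.068, -0.599], [0.603, -0.074, -0.795]] lean 37.4 az -7.0
T in tool [ 0.13677378 -0.98973619  0.04141507] to paddle in tool axes [-0.10849891  0.40241208  0.56170659]
```

>>> servo_tool --rows '[[[0,0,0,-0.185,1],[0,0,0,-0.185,1],[0,0,0,-0.185,1],[0,0,0,-0.185,1],[0,0,0,-0.185,1],[0,0,0,-0.185,1],[0,0,0,-0.185,1],[0,0,0,-0.185,1]]]'

```text
t: 6.6
eef_pos: [0.4926, -0.0566, 0.9306]
orientation: [0.947, -0.02, 0.319, 0.034]
wrist_force: [0.8, -0.3, -0.0]
gripper_width: 0.999
finger_force: 0.0
```

>>> servo_tool --rows '[[[0,0,0,-0.185,1],[0,0,0,-0.185,1],[0,0,0,-0.185,1],[0,0,0,-0.185,1],[0,0,0,-0.185,1],[0,0,0,-0.185,1],[0,0,0,-0.185,1],[0,0,0,-0.185,1]]]'

```text
t: 7.6
eef_pos: [0.4926, -0.0566, 0.9306]
orientation: [0.713, 0.624, 0.213, 0.24]
wrist_force: [-0.4, -0.1, 0.3]
gripper_width: 1.001
finger_force: 0.0
```

```bash
cat > p.py <<'E'
from h import *
o,R=st()
a=np.radians(35);C=np.array([np.cos(np.radians(-5)),np.sin(np.radians(-5)),0]);T=C*np.cos(a)+[0,0,np.sin(a)];N=-C*np.sin(a)+[0,0,np.cos(a)]
tgt=np.array([.5025,-.0164,.241]); g=o['eef_pos']-.011*R[:,2]
print('T in tool',R.T@T,'N',R.T@N,'to paddle in tool axes',R.T@(tgt-g),'grasp',g)
E
python3 p.py
```

```text
t 7.6 q [-0.209  0.158  0.435  0.363 -0.121  1.978 -0.018] p [ 0.4926 -0.0566  0.9306] R cols x,y,z [[0.131, 0.991, 0.003], [0.787, -0.106, 0.607], [0.603, -0.077, -0.794]] lean 37.4 az -7.3
T in tool [0.03773949 0.99842012 0.04162935] N [-0.02253916  0.04249892 -0.99884224] to paddle in tool axes [ 0.03893986 -0.41537223  0.56161892] grasp [ 0.48598124 -0.05574108  0.93931628]
```

>>> servo_tool --rows '[[[0.005,-0.05,0.04,-0.04,1],[0.005,-0.055,0.055,0,1],[0.005,-0.055,0.06,0,1],[0.005,-0.055,0.06,0,1],[0.005,-0.055,0.06,0,1],[0.005,-0.05,0.06,0,1],[0.005,-0.05,0.06,0,1],[0,-0.03,0.06,0,1]]]'

```text
t: 8.6
eef_pos: [0.4693, -0.0205, 0.4868]
orientation: [0.716, 0.62, 0.215, 0.238]
wrist_force: [1.5, 0.6, -0.1]
gripper_width: 0.997
finger_force: 0.0
```

```bash
python3 p.py
```

```text
t 8.6 q [-0.562 -0.249  0.299  2.07   0.448  0.736 -0.637] p [ 0.4693 -0.0205  0.4868] R cols x,y,z [[0.138, 0.99, 0.012], [0.786, -0.117, 0.607], [0.603, -0.074, -0.794]] lean 37.4 az -7.0
T in tool [0.0486444  0.99795502 0.04146681] N [-0.0196238   0.04246284 -0.99890531] to paddle in tool axes [ 0.00577879 -0.12363814  0.22603934] grasp [ 0.46263651 -0.01972268  0.49558482]
```

>>> servo_tool --rows '[[[0.003,-0.04,0.04,-0.05,1],[0.003,-0.04,0.04,0,1],[0,-0.04,0.04,0,1],[0,0,0.03,0,1],[0,0,0,0,1]]]'

```text
t: 9.22
eef_pos: [0.4683, -0.0205, 0.3255]
orientation: [0.701, 0.634, 0.205, 0.252]
wrist_force: [-0.1, 0.5, 0.0]
gripper_width: 1.001
finger_force: 0.0
```

```bash
python3 p.py; python3 - <<'E'
from h import *
o=env.get_obs()
c=env.camera("wrist");cv2.imwrite("pics/w1.png",c["image"][...,::-1]);np.savez("w1.npz",**c,p=o["eef_pos"],q=o["orientation"])
E
```

```text
t 9.22 q [-0.634 -0.046  0.446  2.432  1.105  0.25  -1.301] p [ 0.4683 -0.0205  0.3255] R cols x,y,z [[0.111, 0.993, -0.032], [0.786, -0.068, 0.614], [0.608, -0.093, -0.788]] lean 38.0 az -8.7
T in tool [0.00171893 0.99870656 0.05081584] N [-0.04000539  0.05084391 -0.99790504] to paddle in tool axes [ 0.01051718 -0.02534095  0.09800534] grasp [ 0.46164144 -0.01942693  0.33416243]
```

View pics/w1.png

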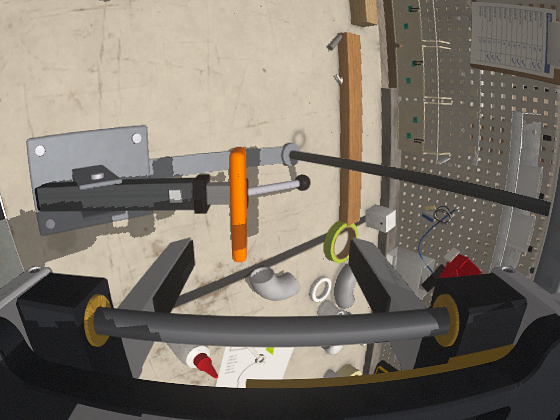

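>>> servo_tool --rows '[[[0.005,-0.012,0.015,0,1],[0.005,-0.013,0.015,0,1],[0,0,0.02,0,1],[0,0,0.02,0,1],[0,0,0,0,1]]]'

```text
t: 9.9
eef_pos: [0.4842, -0.0207, 0.2928]
orientation: [0.7, 0.632, 0.199, 0.265]
wrist_force: [0.2, -0.9, 0.5]
gripper_width: 1.003
finger_force: 0.0
```

```bash
python3 p.py; python3 - <<'E'
from h import *
# paddle position from wrist image depth? check
c=dict(np.load("w1.npz"));R=Rn.from_quat(c["q"]).as_matrix()
z=c["range_z"];H,W=z.shape;f=H/2/(np.radians(c["fov_y"])/2) ; f2=H/2/np.tan(np.radians(c["fov_y"])/2);print(c["fov_y"],f,f2)
u,v=np.meshgrid(np.arange(W),np.arange(H));x=u-c["cx"];y=v-c["cy"];r=np.hypot(x,y)+1e-9;th=r/f2
d=np.stack([np.tan(th)*x/r,np.tan(th)*y/r,np.ones_like(r)],-1)*z[...,None]
M=c["T_tool_cam"];P=d@M[:3,:3].T+M[:3,3];P=P@R.T+c["p"]
hsv=cv2.cvtColor(c["image"],cv2.COLOR_RGB2HSV)
m=(hsv[...,0]<16)&(hsv[...,1]>180)&(hsv[...,2]>120)&(P[...,2]>.15)&(P[...,2]<.3)&(z>0);m[280:]=0
a=np.radians(35);C=np.array([np.cos(np.radians(-5)),np.sin(np.radians(-5)),0]);L=np.array([-C[1],C[0],0]);T=C*np.cos(a)+[0,0,np.sin(a)];N=-C*np.sin(a)+[0,0,np.cos(a)]
Q=P[m];print(m.sum())
for ax in (T,L,N): print(np.round(np.percentile(Q@ax,[2,25,50,75,98]),4))
E
```

```text
t 9.9 q [-0.168  0.073 -0.031  2.464  1.706  0.245 -1.929] p [ 0.4842 -0.0207  0.2928] R cols x,y,z [[0.121, 0.991, -0.057], [0.78, -0.06, 0.623], [0.614, -0.119, -0.78]] lean 38.7 az -11.0
T in tool [-0.00451957  0.9980461   0.06231815] N [-0.06582754  0.06188668 -0.99591002] to paddle in tool axes [ 0.00935352 -0.01827077  0.06214481] grasp [ 0.47744741 -0.01933819  0.30139058]
65.70646984690485 366.2383240427295 325.19226210127806
1172
[0.5433 0.5455 0.5476 0.5533 0.555 ]
[-0.0158  0.0051  0.0255  0.0515  0.072 ]
[-0.1102 -0.0796 -0.0782 -0.0775 -0.0762]
```

```bash
cat > fk.py <<'E'
import numpy as np
from scipy.optimize import least_squares
from scipy.spatial.transform import Rotation as Rn
D=[([1.281,.628,.038,1.517,-.027,.996,-.02],[.144,-.634,.213],[.994,.112,0,-.001]),
([.009,.327,.125,.842,-.05,1.966,-1.533],[.5301,-.0663,.6488],[.999,-.035,.005,-.003]),
([-.043,.261,.218,.816,-.065,1.981,-1.522],[.5069,-.0712,.6937],[.998,-.044,.044,.003]),
([-.117,.191,.3,.699,-.073,1.981,-1.528],[.4966,-.067,.775],[.989,-.044,.138,.012]),
([-.21,.158,.445,.355,-.127,1.981,-1.543],[.4909,-.0569,.9335],[.945,-.042,.322,.027]),
([-.338,.173,.741,.368,-.281,1.981,-2.942],[.4928,-.0558,.9304],[.684,-.655,.257,-.192]),
([-.209,.158,.435,.363,-.121,1.978,-.018],[.4926,-.0566,.9306],[.713,.624,.213,.24]),
([-.634,-.046,.446,2.432,1.105,.25,-1.301],[.4683,-.0205,.3255],[.701,.634,.205,.252]),
([-.168,.073,-.031,2.464,1.706,.245,-1.929],[.4842,-.0207,.2928],[.7,.632,.199,.265])]
def fk(q,p,s):
    rz=lambda a:Rn.from_euler('z',a);ry=lambda a:Rn.from_euler('y',a)
    x=np.array([0,0,p[0]]);R=rz(p[4]+s[0]*q[0])*ry(q[1])
    x=x+R.apply([p[6],p[7],p[1]]);R=R*rz(s[1]*q[2])*ry(q[3])
    x=x+R.apply([p[8],p[9],p[2]]);R=R*rz(s[2]*q[4])*ry(q[5])
    R=R*rz(p[5]+s[3]*q[6]);x=x+R.apply([0,0,p[3]])+ (R*rz(-p[5]-s[3]*q[6])).apply([p[10],p[11],0])
    return x,R
def res(p,s):
    r=[]
    for q,x,o in D:
        a,R=fk(q,p,s);r+=list(a-x)+list(.3*(R.inv()*Rn.from_quat(o)).as_rotvec())
    return np.array(r)
LO=np.array([-3.06,-.37,-1.25,.18,-1.1,.23,-2.94]);HI=np.array([3.06,2.12,1.32,2.47,4.24,1.98,2.94])
def fit():
    import itertools
    best=None
    for s in itertools.product([1,-1],repeat=4):
        for b in (0,np.pi/2,np.pi,-np.pi/2):
            f=least_squares(res,[.35,.42,.4,.25,0,b]+[0]*6,args=(s,))
            if best is None or f.cost<best[0]: best=(f.cost,f.x,s)
    return best
if __name__=="__main__":
    c,p,s=fit();print(c,np.round(p,4),s,np.round(np.abs(res(p,s)).max(),4));np.savez("fk.npz",p=p,s=s)
E
python3 fk.py
```

```text
1.5273148716219822e-06 [ 3.3600e-01  5.5900e-01  3.8250e-01  3.6710e-01 -3.0000e-04  1.5709e+00
  4.0000e-04 -1.1400e-02  4.0000e-04 -1.5700e-02  6.0000e-04 -8.0000e-04] (-1, -1, -1, -1) 0.0009
```

```bash
cat > ik.py <<'E'
from fk import *
d=np.load("fk.npz");p=d["p"];s=d["s"]
rng=np.random.default_rng(0)
def tool(lean,az,close): # close: 'T' along lean plane, 'L' across
    l,a=np.radians([lean,az]);z=np.array([np.sin(l)*np.cos(a),np.sin(l)*np.sin(a),-np.cos(l)])
    h=np.array([-np.sin(a),np.cos(a),0])
    y=np.cross(h,z) if close=='T' else -h
    y=y*(1 if close=='L' else np.sign(y[0]))
    return np.stack([np.cross(y,z),y,z],1)
def ik(g,R,n=12):
    x=np.array(g)+.011*R[:,2];out=[]
    for k in range(n):
        q0=rng.uniform([-1,-.2,-1,1,-1,.4,-2.8],[1,1.2,1,2.3,1.5,1.6,2.8])
        f=least_squares(lambda q:np.r_[fk(q,p,s)[0]-x,.3*(Rn.from_matrix(R).inv()*fk(q,p,s)[1]).as_rotvec()],q0,bounds=(LO,HI))
        if f.cost<1e-7: out.append((np.min(np.minimum(f.x-LO,HI-f.x)[[1,2,3,4,5,6]]),f.x))
    return max(out,key=lambda t:t[0]) if out else None
if __name__=="__main__":
    a=np.radians(35);C=np.array([np.cos(np.radians(-5)),np.sin(np.radians(-5)),0]);T=C*np.cos(a)+[0,0,np.sin(a)];N=-C*np.sin(a)+[0,0,np.cos(a)]
    P0=np.array([.5025,-.0164,.241])+.005*N
    for nm,g,c in (("pad0",P0,'T'),("pad0up",P0+.07*N,'T'),("pad1",P0+.06*T,'T'),("tab",[.459,.293,.163],'L'),("hook",[.623,-.028,.275],'L'),("hookside",[.623,.06,.32],'L')):
        for lean in (20,28,33,38):
            for az in (-5,):
                r=ik(g,tool(lean,az,c));print(nm,lean,az,None if r is None else (round(r[0],2),np.round(r[1],2).tolist()))
E
python3 ik.py
```

```text
pad0 20 -5 (np.float64(0.21), [0.48, 0.3, -0.69, 2.2, 0.67, 0.44, -0.81])
pad0 28 -5 (np.float64(0.09), [0.51, 0.28, -0.74, 2.33, 1.24, 0.32, -1.39])
pad0 33 -5 (np.float64(0.06), [0.74, 0.37, -1.09, 2.41, 1.67, 0.5, -1.83])
pad0 38 -5 None
pad0up 20 -5 (np.float64(0.27), [0.41, 0.12, -0.54, 2.2, 0.26, 0.52, -0.41])
pad0up 28 -5 (np.float64(0.08), [0.35, 0.06, -0.48, 2.32, 0.43, 0.31, -0.59])
pad0up 33 -5 (np.float64(0.04), [0.96, 0.11, -1.15, 2.39, 1.04, 0.27, -1.21])
pad0up 38 -5 None
pad1 20 -5 (np.float64(0.32), [0.44, 0.31, -0.62, 2.04, 0.5, 0.55, -0.61])
pad1 28 -5 (np.float64(0.21), [0.63, 0.32, -0.88, 2.17, 0.97, 0.44, -1.08])
pad1 33 -5 (np.float64(0.02), [0.37, 0.25, -0.53, 2.26, 1.2, 0.25, -1.32])
pad1 38 -5 (np.float64(0.14), [0.67, 0.32, -0.95, 2.33, 1.73, 0.42, -1.85])
tab 20 -5 (np.float64(0.08), [-1.29, 0.6, 0.74, 2.14, -0.5, 0.31, -1.89])
tab 28 -5 (np.float64(0.26), [-0.27, 0.65, -0.9, 2.21, 1.44, 0.93, 2.43])
tab 33 -5 (np.float64(0.21), [-0.25, 0.73, -1.03, 2.26, 1.56, 1.12, 2.27])
tab 38 -5 (np.float64(0.16), [-0.48, 0.65, -0.73, 2.31, 1.65, 1.0, 2.11])
hook 20 -5 (np.float64(0.34), [0.23, 0.4, -0.35, 1.88, 0.35, 0.57, -1.99])
hook 28 -5 (np.float64(0.1), [0.16, 0.35, -0.26, 2.02, 0.49, 0.33, -2.15])
hook 33 -5 (np.float64(0.02), [0.25, 0.35, -0.37, 2.1, 0.99, 0.25, -2.65])
hook 38 -5 (np.float64(0.0), [0.26, 0.35, -0.4, 2.18, 1.69, 0.23, 2.94])
hookside 20 -5 (np.float64(0.46), [0.01, 0.35, -0.28, 1.8, 0.32, 0.69, -2.11])
hookside 28 -5 (np.float64(0.29), [0.05, 0.31, -0.36, 1.94, 0.57, 0.52, -2.37])
hookside 33 -5 (np.float64(0.18), [0.02, 0.29, -0.33, 2.02, 0.79, 0.41, -2.6])
hookside 38 -5 (np.float64(0.04), [-0.19, 0.26, -0.08, 2.11, 1.06, 0.27, -2.89])
```

>>> servo_tool --rows '[[[0.003,-0.006,0.01,0,1],[0.003,-0.006,0.01,0,1],[0.003,-0.006,0.01,0,1],[0,0,0.01,0,1],[0,0,0,0,1]]]'

```text
t: 10.52
eef_pos: [0.4998, -0.0151, 0.2571]
orientation: [0.7, 0.635, 0.194, 0.263]
wrist_force: [0.7, 0.2, 0.7]
gripper_width: 1.001
finger_force: 0.0
```

```bash
python3 p.py
```

```text
t 10.53 q [ 0.497  0.255 -0.856  2.466  1.819  0.498 -2.072] p [ 0.4998 -0.0151  0.2571] R cols x,y,z [[0.119, 0.991, -0.063], [0.787, -0.056, 0.614], [0.605, -0.123, -0.786]] lean 38.1 az -11.5
T in tool [-0.0094243   0.9986212   0.05164181] N [-0.07026126  0.05085515 -0.99623145] to paddle in tool axes [ 3.27329195e-05 -7.67894146e-03  2.55152176e-02] grasp [ 0.49309473 -0.01372476  0.26578664]
```

>>> servo_tool --rows '[[[0,-0.004,0.01,0,1],[0,-0.004,0.01,0,1],[0,0,0,0,-1],[0,0,0,0,-1],[0,0,0,0,-1],[0,0,0,0,-1],[0,0,0,0,-1],[0,0,0,0,-1]]]' --newtons 20

```text
t: 11.52
eef_pos: [0.5096, -0.0164, 0.2394]
orientation: [0.701, 0.635, 0.193, 0.262]
wrist_force: [0.0, -0.2, -0.2]
gripper_width: 0.401
finger_force: 0.0
```

```bash
python3 p.py
```

```text
t 11.53 q [ 0.656  0.411 -1.133  2.466  1.805  0.703 -2.056] p [ 0.5096 -0.0164  0.2394] R cols x,y,z [[0.119, 0.991, -0.062], [0.788, -0.057, 0.612], [0.603, -0.122, -0.788]] lean 38.0 az -11.4
T in tool [-0.00884364  0.99875431  0.04910831] N [-0.06957972  0.04837658 -0.99640271] to paddle in tool axes [-0.00094762 -0.00464486  0.00542943] grasp [ 0.50299935 -0.01506136  0.24806471]
```

>>> servo_tool --rows '[[[0,0,0,0,-1],[0,0,0,0,-1],[0,0,0,0,-1],[0,0,0,0,-1],[0,0,0,0,-1]]]'

```text
t: 12.15
eef_pos: [0.5086, -0.0165, 0.2382]
orientation: [0.702, 0.635, 0.192, 0.261]
wrist_force: [-2.9, -0.2, -8.8]
gripper_width: 0.134
finger_force: 20.0
```

>>> servo_tool --rows '[[[0,0.008,0,0,-1],[0,0.01,0.0005,0,-1],[0,0.01,0.0005,0,-1],[0,0.01,0.0005,0,-1],[0,0.01,0.0005,0,-1],[0,0,0,0,-1]]]'

```text
t: 12.9
eef_pos: [0.5493, -0.0203, 0.267]
orientation: [0.701, 0.634, 0.193, 0.262]
wrist_force: [8.9, -0.5, -17.7]
gripper_width: 0.138
finger_force: 19.8
```

```bash
python3 p.py
```

```text
t 12.9 q [ 0.679  0.379 -1.093  2.34   1.657  0.621 -1.834] p [ 0.5493 -0.0203  0.267 ] R cols x,y,z [[0.121, 0.991, -0.062], [0.788, -0.058, 0.612], [0.603, -0.123, -0.788]] lean 38.0 az -11.5
T in tool [-0.00791115  0.99877276  0.04889165] N [-0.07042118  0.04821533 -0.99635141] to paddle in tool axes [-0.00016379 -0.05300354  0.00280593] grasp [ 0.54261922 -0.01894637  0.2756589 ]
```

>>> servo_tool --rows '[[[0,0.003,0.002,0,-1],[0,0.004,0.001,0,-1],[0,0,0,0,-1]]]'

```text
t: 13.28
eef_pos: [0.5567, -0.0209, 0.2715]
orientation: [0.7, 0.635, 0.193, 0.265]
wrist_force: [-14.3, -0.8, 12.0]
gripper_width: 0.136
finger_force: 20.3
```

```bash
python3 p.py;python3 - <<'E'
from h import *
o=env.get_obs()
c=env.camera("wrist");cv2.imwrite("pics/w2.png",cv2.resize(c["image"][100:320,60:400],(800,518))[...,::-1])
E
```

```text
t 13.28 q [ 0.676  0.38  -1.09   2.322  1.642  0.624 -1.809] p [ 0.5567 -0.0209  0.2715] R cols x,y,z [[0.12, 0.991, -0.067], [0.786, -0.054, 0.616], [0.607, -0.126, -0.785]] lean 38.3 az -11.8
T in tool [-0.01109022  0.99846959  0.05418015] N [-0.0737652   0.05321893 -0.99585463] to paddle in tool axes [-3.82200688e-05 -6.15941736e-02  1.43560417e-03] grasp [ 0.55002716 -0.01948457  0.280084  ]
```

View pics/w2.png

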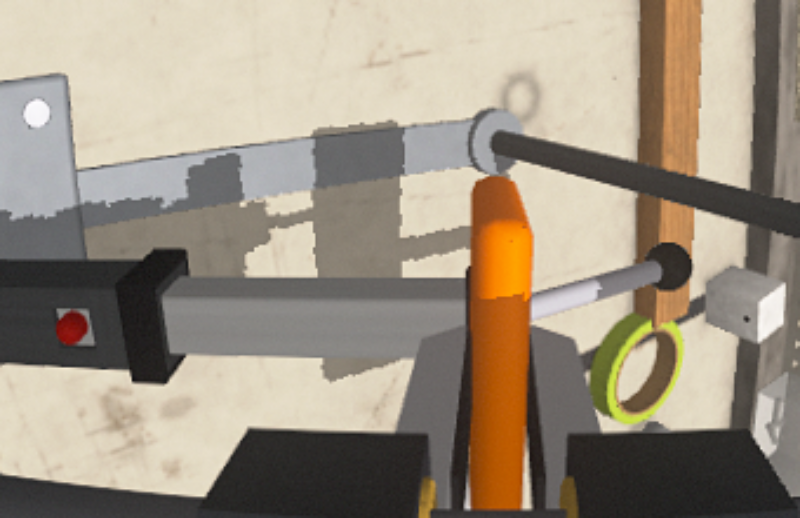

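The picture shows the red button standing in the hole at (72,328): the arm is locked. Next I release the paddle.

>>> servo_tool --rows '[[[0,0,0,0,-0.3],[0,0,0,0,-0.3],[0,0,0,0,-0.3],[0,0,-0.02,0,-0.3],[0,0,-0.04,0,0],[0,0,-0.04,0,0],[0,0,0,0,0]]]'

```text
t: 14.2
eef_pos: [0.5009, -0.0126, 0.3377]
orientation: [0.702, 0.635, 0.189, 0.262]
wrist_force: [0.6, 0.1, 0.3]
gripper_width: 0.5
finger_force: 0.0
```

```bash
cat > m.py <<'E'
from h import *
import sys
o,R=st();c=env.camera("wrist")
z=c["range_z"];H,W=z.shape;f=H/2/np.tan(np.radians(c["fov_y"])/2)
u,v=np.meshgrid(np.arange(W),np.arange(H));x=u-c["cx"];y=v-c["cy"];r=np.hypot(x,y)+1e-9;th=r/f
d=np.stack([np.tan(th)*x/r,np.tan(th)*y/r,np.ones_like(r)],-1)*z[...,None]
M=c["T_tool_cam"];P=d@M[:3,:3].T+M[:3,3];P=P@R.T+o["eef_pos"]
np.savez(sys.argv[1],P=P,im=c["image"],z=z);cv2.imwrite("pics/%s.png"%sys.argv[1],c["image"][...,::-1])
E
python3 m.py w3; python3 - <<'E'
from h import *
d=np.load("w3.npz");P=d["P"];hsv=cv2.cvtColor(d["im"],cv2.COLOR_RGB2HSV);h,s,v=[hsv[...,i].astype(int) for i in range(3)]
C=np.array([np.cos(np.radians(-5)),np.sin(np.radians(-5)),0]);L=np.array([-C[1],C[0],0])
c=P@C;l=P@L;Z=P[...,2]
ok=(abs(l-.028)<.03)&(Z>.2)&(Z<.27)&(c>.55)&(c<.72)&(d["z"]>0)&~((h<16)&(s>150))
ok[330:]=0
for a in np.arange(.575,.69,.008):
    m=ok&(abs(c-a)<.004)
    if m.sum()>3: print(round(a,3),m.sum(),"l",np.round(np.percentile(l[m],[5,50,95]),4),"z",np.round(np.percentile(Z[m],[5,50,95]),4),"v",np.median(v[m]))
E
```

```text
t 14.2 q [ 0.907  0.071 -1.172  2.309  1.072  0.386 -1.277] p [ 0.5009 -0.0126  0.3377] R cols x,y,z [[0.123, 0.99, -0.067], [0.792, -0.058, 0.607], [0.597, -0.128, -0.792]] lean 37.7 az -12.1
0.575 30 l [0.0348 0.0351 0.038 ] z [0.224  0.2314 0.239 ] v 102.0
0.591 25 l [0.0235 0.0266 0.029 ] z [0.2417 0.2436 0.2443] v 212.0
0.599 52 l [0.0228 0.0269 0.0294] z [0.2406 0.2432 0.2443] v 204.5
0.607 49 l [0.0229 0.027  0.0295] z [0.2408 0.2432 0.2447] v 208.0
0.615 45 l [0.0231 0.0269 0.0294] z [0.2403 0.2434 0.2445] v 204.0
0.623 47 l [0.0231 0.0272 0.0294] z [0.2403 0.2433 0.2447] v 128.0
0.631 43 l [0.0225 0.0268 0.0295] z [0.2413 0.2434 0.2445] v 126.0
0.639 41 l [0.0231 0.027  0.0292] z [0.2406 0.2432 0.2445] v 125.0
0.647 39 l [0.0227 0.0271 0.0292] z [0.2398 0.243  0.2441] v 127.0
0.655 148 l [0.0189 0.0282 0.0337] z [0.2375 0.2444 0.2486] v 52.0
0.663 37 l [0.0198 0.0284 0.0337] z [0.2423 0.2471 0.2492] v 52.0
```

```bash
cat > e.py <<'E'
from ik import *
def tl(lean,az,yw,flip):
    l,a,w=np.radians([lean,az,yw]);z=np.array([np.sin(l)*np.cos(a),np.sin(l)*np.sin(a),-np.cos(l)])
    h=np.array([-np.sin(w),np.cos(w),0]);h-=h@z*z;h/=np.linalg.norm(h)
    y=h*flip
    return np.stack([np.cross(y,z),y,z],1)
for nm,g in (("tab",[.459,.293,.165]),("hook",[.623,-.028,.278]),("side",[.63,.06,.32])):
    for lean,az in ((30,-12),(34,-12),(37.7,-12),(34,-6)):
        for fl in (1,-1):
            r=ik(g,tl(lean,az,-9 if az==-12 else -5,fl),24);print(nm,lean,az,fl,None if r is None else (round(r[0],2),np.round(r[1],2).tolist()))
E
python3 e.py
```

```text
Still running in the background as job /tmp/bash_jobs.1000/51c6f96042dc (pid 1210). You'll get a notice when it ends.
```

```bash
cat /tmp/bash_jobs.1000/51c6f96042dc/stdout; sleep 60; cat /tmp/bash_jobs.1000/51c6f96042dc/stdout
kill -- -$(cat /tmp/bash_jobs.1000/51c6f96042dc/pid); cat > e.py <<'E'
import numpy as np,sys
from scipy.optimize import least_squares
from fk import LO,HI
d=np.load("fk.npz");p=d["p"];s=d["s"];rng=np.random.default_rng(1)
def rz(a):c,t=np.cos(a),np.sin(a);return np.array([[c,-t,0],[t,c,0],[0,0,1]])
def ry(a):c,t=np.cos(a),np.sin(a);return np.array([[c,0,t],[0,1,0],[-t,0,c]])
def fk(q):
    R=rz(p[4]+s[0]*q[0])@ry(q[1]);x=np.array([0,0,p[0]])+R@[p[6],p[7],p[1]]
    R=R@rz(s[1]*q[2])@ry(q[3]);x=x+R@[p[8],p[9],p[2]]
    R=R@rz(s[2]*q[4])@ry(q[5]);x=x+R@[p[10],p[11],p[3]]
    return x,R@rz(p[5]+s[3]*q[6])
def tl(lean,az,yw,flip):
    l,a,w=np.radians([lean,az,yw]);z=np.array([np.sin(l)*np.cos(a),np.sin(l)*np.sin(a),-np.cos(l)])
    h=np.array([-np.sin(w),np.cos(w),0]);h-=h@z*z;y=flip*h/np.linalg.norm(h)
    return np.stack([np.cross(y,z),y,z],1)
def ik(g,R,n=10):
    x=np.array(g)+.011*R[:,2];b=None
    for k in range(n):
        q0=rng.uniform([-1,0,-1,1.4,-.5,.4,-2.5],[1,.8,1,2.3,1.6,1.2,2.5])
        def fn(q):
            a,S=fk(q);return np.r_[a-x,.1*(S-R).ravel(),1e-3*np.maximum(0,q-HI+.08),1e-3*np.maximum(0,LO+.08-q)]
        f=least_squares(fn,q0,bounds=(LO,HI),max_nfev=60)
        a,S=fk(f.x);e=np.abs(a-x).max()+.1*np.abs(S-R).max()
        if e<1e-3:
            m=np.minimum(f.x-LO,HI-f.x).min()
            if b is None or m>b[0]: b=(round(m,2),np.round(f.x,2).tolist())
    return b
if __name__=="__main__":
  for nm,g in (("tab",[.459,.293,.165]),("hook",[.623,-.028,.278]),("side",[.63,.06,.32])):
    for lean,az in ((30,-12),(37.7,-12),(34,-6)):
        for fl in (1,-1): print(nm,lean,az,fl,ik(g,tl(lean,az,-9 if az==-12 else -5,fl)),flush=True)
E
export OMP_NUM_THREADS=1; timeout 120 python3 e.py
```

```text
tab 30 -12 1 (np.float64(0.28), [-0.47, 0.59, -0.65, 2.19, 1.37, 0.85, -0.76])
tab 30 -12 -1 (np.float64(0.29), [-0.35, 0.65, -0.85, 2.18, 1.4, 0.98, 2.36])
tab 37.7 -12 1 (np.float64(0.22), [-0.48, 0.67, -0.78, 2.25, 1.53, 1.09, -0.99])
tab 37.7 -12 -1 (np.float64(0.22), [-0.69, 0.59, -0.46, 2.25, 1.51, 0.87, 2.15])
tab 34 -6 1 (np.float64(0.21), [-0.33, 0.68, -0.91, 2.26, 1.55, 1.05, -0.89])
tab 34 -6 -1 (np.float64(0.21), [-0.41, 0.63, -0.78, 2.26, 1.55, 0.96, 2.25])
hook 30 -12 1 (np.float64(0.33), [0.51, 0.43, -0.81, 2.03, 1.11, 0.56, 0.32])
hook 30 -12 -1 (np.float64(0.12), [0.5, 0.43, -0.8, 2.03, 1.11, 0.56, -2.82])
hook 37.7 -12 1 (np.float64(0.27), [0.45, 0.4, -0.75, 2.16, 1.55, 0.5, -0.14])
hook 37.7 -12 -1 (np.float64(0.0), [-0.03, 0.33, -0.1, 2.17, 1.56, 0.23, 2.94])
hook 34 -6 1 (np.float64(0.22), [0.56, 0.42, -0.83, 2.1, 1.32, 0.45, 0.2])
hook 34 -6 -1 (np.float64(0.08), [0.34, 0.36, -0.52, 2.11, 1.18, 0.31, -2.83])
side 30 -12 1 (np.float64(0.4), [0.19, 0.35, -0.61, 1.93, 0.87, 0.63, 0.4])
side 30 -12 -1 (np.float64(0.31), [-0.04, 0.32, -0.3, 1.94, 0.71, 0.54, -2.59])
side 37.7 -12 1 (np.float64(0.39), [0.26, 0.36, -0.75, 2.05, 1.28, 0.62, -0.02])
side 37.7 -12 -1 (np.float64(0.08), [-0.47, 0.29, 0.19, 2.07, 0.92, 0.31, -2.85])
side 34 -6 1 (np.float64(0.28), [0.25, 0.34, -0.66, 2.01, 1.04, 0.51, 0.32])
side 34 -6 -1 (np.float64(0.12), [-0.16, 0.28, -0.11, 2.02, 0.72, 0.35, -2.55])
```

>>> servo_tool --rows '[[[0.03,0.003,-0.01,-0.18,0.5],[0.029,0.008,-0.01,-0.18,0.5],[0.027,0.013,-0.01,-0.18,0.5],[0.024,0.018,0,-0.18,0.5],[0.021,0.022,0,-0.18,0.5],[0.016,0.025,0,-0.18,0.5],[0.012,0.028,0,-0.18,0.5],[0.007,0.029,0,-0.18,0.5]]]'

```text
t: 15.25
eef_pos: [0.5306, 0.2294, 0.3558]
orientation: [0.106, 0.941, -0.03, 0.319]
wrist_force: [0.1, 0.5, 0.3]
gripper_width: 0.751
finger_force: 0.0
```

```bash
cat > p2.py <<'E'
from h import *
import sys
o,R=st();tgt=np.array(eval(sys.argv[1]));g=o['eef_pos']-.011*R[:,2]
w=np.radians(float(sys.argv[2]));z=R[:,2];hh=np.array([-np.sin(w),np.cos(w),0]);hh-=hh@z*z;hh/=np.linalg.norm(hh);k=R.T@hh
print('turn needed',np.round(np.arctan2(-k[0],k[1]),3),'move tool axes',np.round(R.T@(tgt-g),4),'after turn: x',np.round(np.cross(hh,z)@(tgt-g),4),'y',np.round(hh@(tgt-g),4),'z',np.round(z@(tgt-g),4),'grasp',np.round(g,4),'F',np.round(o['wrist_force'],1))
E
python3 p2.py "[.459,.293,.165]" -9
```

```text
t 15.25 q [ 0.109  0.404 -1.217  2.011  1.183  1.124 -0.338] p [0.5306 0.2294 0.3558] R cols x,y,z [[-0.773, 0.181, -0.607], [0.219, 0.976, 0.012], [0.595, -0.124, -0.794]] lean 37.4 az -11.8
turn needed -0.058 move tool axes [0.1828 0.044  0.112 ] after turn: x 0.1799 y 0.0546 z 0.112 grasp [0.5241 0.2308 0.3645] F [0.1 0.5 0.3]
```

>>> servo_tool --rows '[[[0.045,0.014,0,-0.058,0.7],[0.045,0.014,0,0,0.7],[0.045,0.014,0,0,0.7],[0.045,0.012,0,0,0.7],[0,0,0,0,0.7]]]'

```text
t: 15.88
eef_pos: [0.3966, 0.3103, 0.2445]
orientation: [0.078, 0.944, -0.037, 0.317]
wrist_force: [-0.3, -0.4, 0.1]
gripper_width: 0.849
finger_force: 0.0
```

```bash
python3 p2.py "[.459,.293,.165]" -9; python3 m.py w4; python3 - <<'E'
from h import *
d=np.load("w4.npz");P=d["P"];hsv=cv2.cvtColor(d["im"],cv2.COLOR_RGB2HSV);h,s,v=[hsv[...,i].astype(int) for i in range(3)]
X,Y,Z=P[...,0],P[...,1],P[...,2]
m=(h>=16)&(h<36)&(s>130)&(v>60)&(Z>.13)&(Z<.21)&(abs(X-.459)<.05)&(abs(Y-.293)<.05)&(d["z"]>0)
Q=P[m];print(m.sum(),"lo",np.round(np.percentile(Q,3,0),4),"hi",np.round(np.percentile(Q,97,0),4))
t=Q[Q[:,2]>np.percentile(Q[:,2],98)-.006];print(len(t),cv2.minAreaRect((t[:,:2]*1000).astype(np.float32)))
print("tab all",cv2.minAreaRect((Q[:,:2]*1000).astype(np.float32)))
m=(Z>.05)&(Z<.062)&(abs(Y-.267)<.04)&(abs(X-.457)<.04)&(s<110)&(v<100);print("lid",m.sum(),cv2.minEnclosingCircle((P[m][:,:2]*1000).astype(np.float32)))
E
```

```text
t 15.88 q [-0.395  0.565 -1.127  2.212  1.266  1.278 -0.881] p [0.3966 0.3103 0.2445] R cols x,y,z [[-0.787, 0.123, -0.605], [0.17, 0.985, -0.021], [0.593, -0.119, -0.796]] lean 37.2 az -11.4
turn needed 0.002 move tool axes [-0.0031 -0.0048  0.1134] after turn: x -0.0031 y -0.0048 z 0.1134 grasp [0.39   0.3117 0.2533] F [-0.3 -0.4  0.1]
t 15.88 q [-0.395  0.565 -1.127  2.212  1.266  1.278 -0.881] p [0.3966 0.3103 0.2445] R cols x,y,z [[-0.787, 0.123, -0.605], [0.17, 0.985, -0.021], [0.593, -0.119, -0.796]] lean 37.2 az -11.4
861 lo [0.4482 0.2884 0.1413] hi [0.4675 0.2993 0.1866]
271 ((459.5080871582031, 293.3247375488281), (11.839457511901855, 23.56580352783203), 86.84246063232422)
tab all ((459.4943542480469, 293.3626708984375), (11.941444396972656, 23.465667724609375), 87.60584259033203)
lid 1254 ((457.28936767578125, 273.2613220214844), 31.431413650512695)
```

View pics/w4.png

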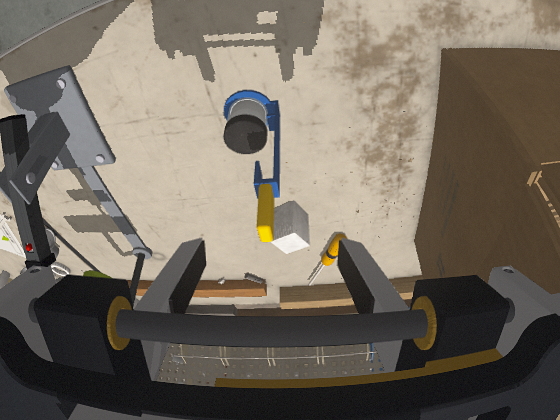

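>>> servo_tool --rows '[[[-0.003,-0.004,0.02,-0.02,0.3],[0,-0.001,0.025,0,0.0],[0,0,0.03,0,-0.2],[0,0,0.025,0,-0.2],[0,0,0.013,0,-0.2],[0,0,0,0,-0.2]]]' --newtons 30

```text
t: 16.68
eef_pos: [0.468, 0.2868, 0.1592]
orientation: [0.073, 0.944, -0.042, 0.318]
wrist_force: [-0.3, 0.8, -0.8]
gripper_width: 0.398
finger_force: 0.0
```

```bash
python3 p2.py "[.4595,.2933,.165]" -8
```

```text
t 16.68 q [-0.34   0.75  -1.     2.247  1.536  1.241 -0.962] p [0.468  0.2868 0.1592] R cols x,y,z [[-0.787, 0.112, -0.606], [0.165, 0.986, -0.032], [0.594, -0.125, -0.795]] lean 37.4 az -11.9
turn needed -0.001 move tool axes [0.0039 0.0048 0.0005] after turn: x 0.0039 y 0.0048 z 0.0005 grasp [0.4615 0.2882 0.1679] F [-0.3  0.8 -0.8]
```

>>> servo_tool --rows '[[[0.003,0.005,0,-0.02,-0.2],[0,0,0,0,-0.4],[0,0,0,0,-0.6],[0,0,0,0,-1],[0,0,0,0,-1],[0,0,0,0,-1],[0,0,0,0,-1],[0,0,0,0,-1]]]'

```text
t: 17.68
eef_pos: [0.4659, 0.2932, 0.1582]
orientation: [0.063, 0.945, -0.044, 0.318]
wrist_force: [0.1, 1.5, 4.2]
gripper_width: 0.125
finger_force: 30.0
```

>>> servo_tool --rows '[[[-0.006,0,-0.008,0,-1],[-0.012,0,-0.016,0,-1],[-0.018,0,-0.024,0,-1],[-0.018,0,-0.024,0,-1],[-0.018,0,-0.024,0,-1],[-0.012,0,-0.016,0,-1],[-0.01,0,-0.012,0,-1],[0,0,0,0,-1]]]'

```text
t: 18.68
eef_pos: [0.4661, 0.2995, 0.3138]
orientation: [0.063, 0.945, -0.044, 0.317]
wrist_force: [0.0, -0.7, -1.6]
gripper_width: 0.129
finger_force: 30.0
```

```bash
python3 p2.py "[.625,.14,.3265]" -8; python3 - <<'E'
from h import *
c=env.camera("scene");P=cloud(c);cv2.imwrite("pics/s2.png",cv2.resize(c["image"][200:400,150:350],(600,600),interpolation=2)[...,::-1])
hsv=cv2.cvtColor(c["image"],cv2.COLOR_RGB2HSV);h,s,v=[hsv[...,i].astype(int) for i in range(3)]
X,Y,Z=P[...,0],P[...,1],P[...,2];b=(abs(X-.459)<.08)&(abs(Y-.28)<.08)
for n,m in (("blue",(h>95)&(h<125)&(s>100)&b&(Z>.08)),("lid",(v<90)&(s<110)&b&(Z>.17)&(Z<.24))):
    Q=P[m];print(n,len(Q),np.round(np.percentile(Q,[3,50,97],axis=0),3).tolist())
E
```

```text
t 18.68 q [-0.196  0.471 -1.147  2.056  1.204  1.231 -0.514] p [0.4661 0.2995 0.3138] R cols x,y,z [[-0.791, 0.092, -0.605], [0.148, 0.988, -0.043], [0.594, -0.124, -0.795]] lean 37.4 az -11.7
turn needed 0.019 move tool axes [-0.148  -0.1347  0.1151] after turn: x -0.1505 y -0.1318 z 0.1151 grasp [0.4595 0.3009 0.3225] F [ 0.  -0.7 -1.6]
blue 63 [[0.427, 0.263, 0.158], [0.447, 0.293, 0.163], [0.457, 0.311, 0.27]]
lid 63 [[0.433, 0.276, 0.178], [0.45, 0.294, 0.199], [0.463, 0.309, 0.239]]
```

View pics/s2.png

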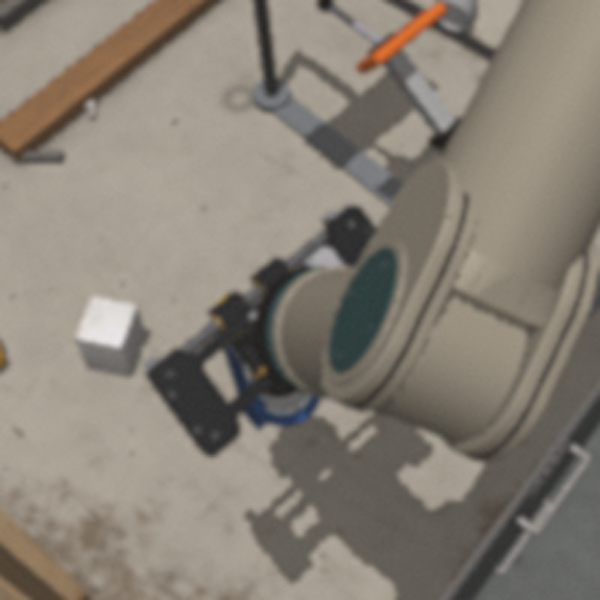

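>>> servo_tool --rows '[[[-0.008,-0.007,0.006,0,-1],[-0.015,-0.014,0.012,0,-1],[-0.025,-0.023,0.019,0,-1],[-0.026,-0.024,0.02,0,-1],[-0.026,-0.024,0.02,0,-1],[-0.024,-0.022,0.019,0,-1],[-0.016,-0.014,0.013,0,-1],[-0.008,-0.007,0.006,0,-1]]]'

```text
t: 19.73
eef_pos: [0.6323, 0.1357, 0.3158]
orientation: [0.064, 0.945, -0.046, 0.316]
wrist_force: [-0.6, -0.2, -1.6]
gripper_width: 0.125
finger_force: 30.0
```

```bash
python3 p2.py "[.625,.0,.3265]" -8; python3 m.py w5; python3 - <<'E'
from h import *
d=np.load("w5.npz");P=d["P"];hsv=cv2.cvtColor(d["im"],cv2.COLOR_RGB2HSV);h,s,v=[hsv[...,i].astype(int) for i in range(3)]
X,Y,Z=P[...,0],P[...,1],P[...,2];b=(abs(X-.62)<.06)&(abs(Y-.13)<.08)&(d["z"]>0)
for n,m in (("blue",(h>95)&(h<125)&(s>100)&b),("lid",(v<90)&(s<110)&b&(Z<.24)),("yel",(h>=16)&(h<36)&(s>130)&b)):
    Q=P[m];print(n,len(Q),np.round(np.percentile(Q,[3,50,97],axis=0),3).tolist() if len(Q) else 0)
E
```

```text
t 19.73 q [ 0.295  0.506 -1.114  1.988  1.339  0.96  -0.113] p [0.6323 0.1357 0.3158] R cols x,y,z [[-0.792, 0.092, -0.604], [0.15, 0.988, -0.046], [0.592, -0.127, -0.796]] lean 37.2 az -12.1
turn needed 0.019 move tool axes [-0.0132 -0.1356  0.0154] after turn: x -0.0158 y -0.1353 z 0.0154 grasp [0.6257 0.1371 0.3245] F [-0.6 -0.2 -1.6]
t 19.73 q [ 0.295  0.506 -1.114  1.988  1.339  0.96  -0.113] p [0.6323 0.1357 0.3158] R cols x,y,z [[-0.792, 0.092, -0.604], [0.15, 0.988, -0.046], [0.592, -0.127, -0.796]] lean 37.2 az -12.1
blue 2563 [[0.593, 0.08, 0.162], [0.617, 0.132, 0.191], [0.634, 0.146, 0.294]]
lid 2914 [[0.598, 0.086, 0.204], [0.616, 0.108, 0.215], [0.641, 0.128, 0.217]]
yel 2112 [[0.615, 0.133, 0.298], [0.617, 0.139, 0.327], [0.632, 0.145, 0.344]]
```

View pics/w5.png

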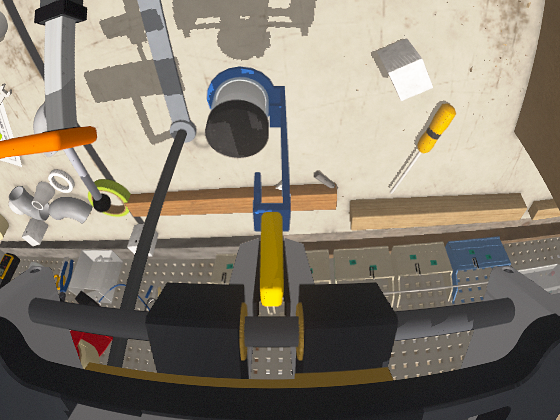

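>>> servo_tool --rows '[[[-0.001,-0.008,0.001,0,-1],[-0.0015,-0.016,0.002,0,-1],[-0.002,-0.024,0.003,0,-1],[-0.002,-0.024,0.003,0,-1],[-0.002,-0.024,0.003,0,-1],[-0.002,-0.02,0.0025,0,-1],[-0.001,-0.012,0.0015,0,-1],[0,-0.004,0.0005,0,-1]]]'

```text
t: 20.78
eef_pos: [0.631, 0.005, 0.317]
orientation: [0.063, 0.945, -0.045, 0.317]
wrist_force: [0.4, -0.2, -1.6]
gripper_width: 0.127
finger_force: 30.0
```

```bash
python3 p2.py "[.625,-.026,.3265]" -8; python3 m.py w6; cat > rel.py <<'E'
from h import *
import sys
d=np.load(sys.argv[1]);P=d["P"];hsv=cv2.cvtColor(d["im"],cv2.COLOR_RGB2HSV);h,s,v=[hsv[...,i].astype(int) for i in range(3)]
C=np.array([np.cos(np.radians(-5)),np.sin(np.radians(-5)),0]);L=np.array([-C[1],C[0],0])
Q=np.stack([P@C-.623,P@L-.0267,P[...,2]-.2405],-1)  # rod frame
b=(abs(Q[...,0])<.08)&(abs(Q[...,1])<.1)&(d["z"]>0)&(abs(Q[...,2])<.15)
for n,m in (("blue hook",(h>95)&(h<125)&(s>100)&b&(Q[...,2]>0.0)),("lid",(v<90)&(s<110)&b&(Q[...,2]<-.012)&(Q[...,2]>-.04)),("yel",(h>=16)&(h<36)&(s>130)&b&(Q[...,2]>0)),("rod",(s<60)&b&(abs(Q[...,2])<.008)&(abs(Q[...,0])<.02)&(abs(Q[...,1])<.015))):
    q=Q[m];print(n,len(q),np.round(np.percentile(q,[3,50,97],axis=0)*1000,1).tolist() if len(q) else 0)
E
python3 rel.py w6.npz
```

```text
t 20.77 q [ 0.638  0.443 -1.139  2.072  1.356  0.735  0.069] p [0.631 0.005 0.317] R cols x,y,z [[-0.791, 0.09, -0.605], [0.147, 0.988, -0.044], [0.594, -0.124, -0.795]] lean 37.4 az -11.8
turn needed 0.021 move tool axes [-0.0038 -0.0319  0.0037] after turn: x -0.0045 y -0.0319 z 0.0037 grasp [0.6245 0.0064 0.3258] F [ 0.4 -0.2 -1.6]
t 20.77 q [ 0.638  0.443 -1.139  2.072  1.356  0.735  0.069] p [0.631 0.005 0.317] R cols x,y,z [[-0.791, 0.09, -0.605], [0.147, 0.988, -0.044], [0.594, -0.124, -0.795]] lean 37.4 az -11.8
blue hook 1117 [[-11.3, 22.8, 5.7], [-9.8, 38.1, 49.5], [6.8, 43.2, 55.3]]
lid 1680 [[-16.9, -18.3, -26.4], [-2.1, 8.4, -24.3], [18.4, 25.7, -22.8]]
yel 2239 [[-77.9, 29.4, 59.0], [-10.5, 35.3, 88.9], [4.1, 48.3, 147.9]]
rod 460 [[-19.1, -4.6, -0.5], [-0.8, -0.2, 2.5], [18.7, 2.7, 3.9]]
```

>>> servo_tool --rows '[[[0,-0.008,0.0005,0,-1],[-0.0005,-0.014,0.001,0,-1],[0,-0.008,0.0005,0,-1],[0,-0.002,0.0003,0,-1],[0,0,0,0,-1]]]'

```text
t: 21.45
eef_pos: [0.6284, -0.0269, 0.317]
orientation: [0.063, 0.945, -0.044, 0.317]
wrist_force: [0.4, 0.6, -2.5]
gripper_width: 0.128
finger_force: 30.0
```

```bash
python3 p2.py "[.625,-.026,.3265]" -8; python3 m.py w7; python3 rel.py w7.npz
```

```text
t 21.45 q [ 0.722  0.434 -1.143  2.084  1.354  0.681  0.124] p [ 0.6284 -0.0269  0.317 ] R cols x,y,z [[-0.791, 0.091, -0.606], [0.147, 0.988, -0.044], [0.594, -0.124, -0.795]] lean 37.4 az -11.8
turn needed 0.02 move tool axes [-0.003  -0.      0.0013] after turn: x -0.003 y 0.0 z 0.0013 grasp [ 0.6219 -0.0255  0.3257] F [ 0.4  0.6 -2.5]
t 21.45 q [ 0.722  0.434 -1.143  2.084  1.354  0.681  0.124] p [ 0.6284 -0.0269  0.317 ] R cols x,y,z [[-0.791, 0.091, -0.606], [0.147, 0.988, -0.044], [0.594, -0.124, -0.795]] lean 37.4 az -11.8
blue hook 1087 [[-11.1, -9.0, 5.6], [-9.5, 6.5, 49.8], [7.7, 11.3, 55.3]]
lid 2075 [[-17.7, -49.8, -25.7], [-1.7, -29.1, -24.1], [18.4, -9.0, -22.6]]
yel 2273 [[-78.4, -2.6, 58.9], [-10.3, 3.4, 89.2], [4.3, 16.5, 148.3]]
rod 482 [[-19.4, -4.5, 0.1], [-2.3, -0.6, 2.6], [18.6, 3.0, 4.1]]
```

View pics/w7.png

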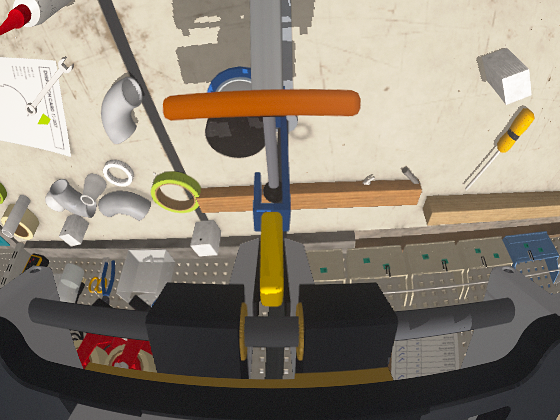

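>>> servo_tool --rows '[[[0.003,0,0.004,0,-1],[0.0055,0,0.0075,0,-1],[0.006,0,0.008,0,-1],[0.0055,0,0.0075,0,-1],[0.003,0,0.004,0,-1],[0,0,0,0,-1]]]'

```text
t: 22.25
eef_pos: [0.6285, -0.0282, 0.2779]
orientation: [0.062, 0.945, -0.044, 0.317]
wrist_force: [-0.2, 0.0, -1.7]
gripper_width: 0.129
finger_force: 30.0
```

```bash
python3 p2.py "[.622,-.026,.2815]" -8; python3 m.py w8; python3 rel.py w8.npz
```

```text
t 22.25 q [ 0.664  0.493 -1.086  2.138  1.52   0.684 -0.04 ] p [ 0.6285 -0.0282  0.2779] R cols x,y,z [[-0.791, 0.09, -0.605], [0.146, 0.988, -0.044], [0.594, -0.123, -0.795]] lean 37.3 az -11.7
turn needed 0.021 move tool axes [0.0032 0.0011 0.004 ] after turn: x 0.0032 y 0.001 z 0.004 grasp [ 0.622  -0.0269  0.2867] F [-0.2  0.  -1.7]
t 22.25 q [ 0.664  0.493 -1.086  2.138  1.52   0.684 -0.04 ] p [ 0.6285 -0.0282  0.2779] R cols x,y,z [[-0.791, 0.09, -0.605], [0.146, 0.988, -0.044], [0.594, -0.123, -0.795]] lean 37.3 az -11.7
blue hook 717 [[-10.7, -10.2, 1.5], [-9.1, 0.2, 14.4], [8.6, 10.0, 16.4]]
lid 20 [[-43.4, 5.2, -20.5], [7.4, 5.2, -15.5], [10.8, 11.2, -12.1]]
yel 4766 [[-79.8, -16.0, 22.4], [-75.8, 4.8, 112.8], [0.2, 34.9, 120.1]]
rod 317 [[-19.6, -7.4, -5.9], [-10.2, -0.5, 2.7], [-0.2, 10.4, 4.2]]
```

>>> servo_tool --rows '[[[0.0018,0,0.0024,0,-1],[0.0012,0,0.0016,0,-1],[0,0,0,0,-1]]]'

```text
t: 22.68
eef_pos: [0.6286, -0.0289, 0.2733]
orientation: [0.063, 0.945, -0.044, 0.317]
wrist_force: [-0.3, -0.6, -1.4]
gripper_width: 0.123
finger_force: 30.0
```

>>> servo_tool --rows '[[[0.0006,0,0.0008,0,-1],[0,0,0,0,-1]]]'

```text
t: 22.92
eef_pos: [0.6287, -0.0289, 0.2724]
orientation: [0.063, 0.945, -0.044, 0.317]
wrist_force: [-0.2, -0.4, -2.2]
gripper_width: 0.124
finger_force: 30.0
```

>>> servo_tool --rows '[[[0.0006,0,0.0008,0,-1],[0,0,0,0,-1]]]'

```text
t: 23.18
eef_pos: [0.6288, -0.0289, 0.2716]
orientation: [0.063, 0.945, -0.045, 0.318]
wrist_force: [-0.7, -0.4, -1.0]
gripper_width: 0.124
finger_force: 30.0
```

>>> servo_tool --rows '[[[0.0003,0,0.0004,0,-1],[0,0,0,0,-1]]]'

```text
t: 23.42
eef_pos: [0.6289, -0.0288, 0.2715]
orientation: [0.063, 0.945, -0.045, 0.318]
wrist_force: [-3.6, 0.3, 5.1]
gripper_width: 0.128
finger_force: 30.0
```

>>> servo_tool --rows '[[[-0.0002,0,-0.0003,0,-1],[0,0,0,0,-1],[0,0,0,0,-0.73],[0,0,0,0,-0.7],[0,0,0,0,-0.67],[0,0,0,0,-0.64],[0,0,0,0,-0.61],[0,0,0,0,-0.58]]]' --newtons 6

```text
t: 24.42
eef_pos: [0.6286, -0.0289, 0.2712]
orientation: [0.063, 0.945, -0.044, 0.317]
wrist_force: [-0.1, -0.5, -0.1]
gripper_width: 0.208
finger_force: 0.2
```

>>> servo_tool --rows '[[[0,0,0,0,-0.54],[0,0,0,0,-0.5],[0,0,0,0,-0.46],[0,0,0,0,-0.42],[0,0,0,0,-0.38],[0,0,0,0,-0.34],[0,0,0,0,-0.3],[0,0,0,0,-0.26]]]'

```text
t: 25.42
eef_pos: [0.6287, -0.0288, 0.2713]
orientation: [0.063, 0.945, -0.044, 0.317]
wrist_force: [0.2, 0.3, -0.1]
gripper_width: 0.37
finger_force: 0.0
```

>>> servo_tool --rows '[[[0,0,0,0,-0.2],[0,0,0,0,-0.15],[0,0,0,0,-0.1],[0,0,0,0,-0.05],[0,0,0,0,0],[0,0,0,0,0],[0,0,0,0,0],[0,0,0,0,0]]]'

```text
t: 26.42
eef_pos: [0.6287, -0.0289, 0.2713]
orientation: [0.063, 0.945, -0.044, 0.317]
wrist_force: [0.5, -0.0, -0.1]
gripper_width: 0.501
finger_force: 0.0
```

```bash
python3 m.py w9; python3 rel.py w9.npz
```

```text
t 26.43 q [ 0.656  0.505 -1.079  2.147  1.551  0.689 -0.07 ] p [ 0.6287 -0.0289  0.2713] R cols x,y,z [[-0.791, 0.09, -0.605], [0.147, 0.988, -0.044], [0.594, -0.124, -0.795]] lean 37.4 az -11.8
blue hook 660 [[-10.4, -10.9, 0.9], [-8.1, 4.3, 7.9], [10.2, 11.5, 11.5]]
lid 4 [[-43.9, 8.8, -14.5], [-42.9, 9.6, -13.2], [-42.1, 10.8, -12.5]]
yel 5726 [[-79.7, -16.5, 16.8], [-75.3, 1.5, 104.3], [2.9, 50.5, 113.2]]
rod 198 [[-18.4, -8.9, -3.7], [-12.1, -0.2, 2.8], [9.2, 11.5, 7.5]]
```

View pics/w9.png

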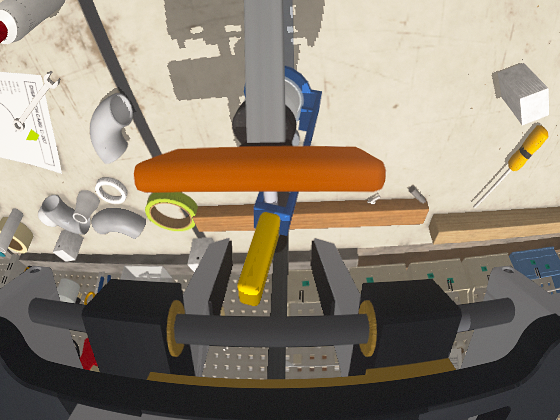

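The hook sits on the rod at (270,210) and the tab leans free between the fingers at (258,258). Now I back out along the tool axis.

>>> servo_tool --rows '[[[0,0,0,0,0.2],[0,0,0,0,0.2],[0,0,-0.01,0,0.2],[0,0,-0.02,0,0.2],[0,0,-0.03,0,0.2],[0,0,-0.03,0,0.2],[0,0,-0.03,0,0.2],[0,0,0,0,0.2]]]'

```text
t: 27.48
eef_pos: [0.5574, -0.0137, 0.369]
orientation: [0.063, 0.944, -0.046, 0.319]
wrist_force: [0.2, -1.2, -0.0]
gripper_width: 0.599
finger_force: 0.0
```

>>> servo_tool --rows '[[[0,0,0,0,0.2],[0,0,0,0,0.2],[0,0,0,0,0.2],[0,0,0,0,0.2],[0,0,0,0,0.2],[0,0,0,0,0.2],[0,0,0,0,0.2],[0,0,0,0,0.2]]]'

```text
t: 28.48
eef_pos: [0.5573, -0.014, 0.3667]
orientation: [0.063, 0.945, -0.044, 0.317]
wrist_force: [-0.4, -0.5, -0.1]
gripper_width: 0.6
finger_force: 0.0
```

```bash
python3 m.py w10; python3 rel.py w10.npz;  python3 m.py w11; python3 rel.py w11.npz; python3 - <<'E'
import cv2;a=cv2.imread("pics/w10.png")[0:320,120:460];cv2.imwrite("pics/w10c.png",cv2.resize(a,(600,565)))
E
```

```text
t 28.48 q [ 0.888  0.18  -1.21   2.147  1.005  0.536  0.383] p [ 0.5573 -0.014   0.3667] R cols x,y,z [[-0.791, 0.09, -0.606], [0.147, 0.988, -0.044], [0.594, -0.124, -0.795]] lean 37.4 az -11.8
blue hook 177 [[-10.1, -10.4, 1.7], [-6.1, 5.7, 9.8], [10.8, 11.5, 12.1]]
lid 16 [[-42.6, 9.9, -29.1], [-0.5, 15.4, -17.0], [4.5, 17.8, -12.3]]
yel 1718 [[-79.1, -26.2, 16.6], [-72.2, -4.2, 47.5], [6.0, 39.6, 58.7]]
rod 107 [[-19.6, -8.7, -6.7], [-12.1, -0.3, 2.4], [11.3, 12.6, 7.3]]
t 28.52 q [ 0.888  0.18  -1.21   2.147  1.005  0.536  0.383] p [ 0.5573 -0.014   0.3666] R cols x,y,z [[-0.791, 0.09, -0.605], [0.147, 0.988, -0.044], [0.594, -0.124, -0.795]] lean 37.4 az -11.8
blue hook 185 [[-10.3, -10.5, 1.4], [-6.4, 5.7, 9.6], [10.6, 11.5, 11.8]]
lid 17 [[-67.6, 8.8, -28.5], [-0.3, 14.9, -17.0], [4.5, 17.8, -12.4]]
yel 1706 [[-79.1, -25.9, 16.4], [-72.2, -4.2, 47.5], [5.9, 39.5, 58.8]]
rod 98 [[-19.5, -5.9, -5.8], [-12.2, 0.3, 2.5], [10.5, 11.9, 4.6]]
```

View pics/w10c.png

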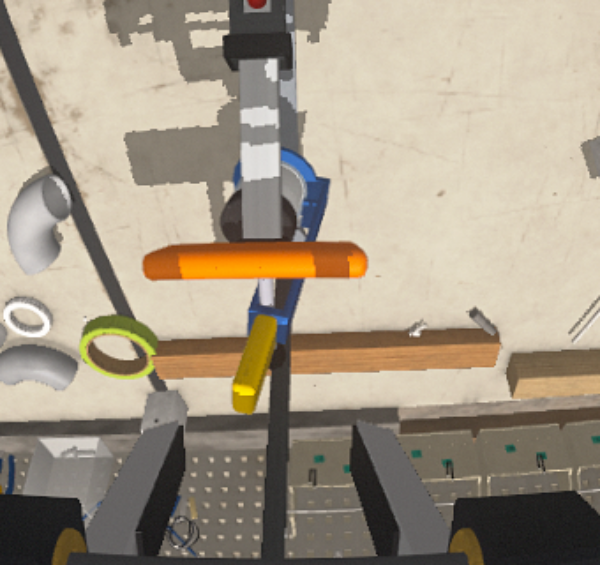

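The carrier hangs on the rod at (268,310), the red button is still out at (257,3), and the gripper is clear. I'll let it settle, then hand in.

>>> servo_tool --rows '[[[0,0,-0.02,0,0.2],[0,0,-0.02,0,0.2],[0,0,0,0,0.2],[0,0,0,0,0.2],[0,0,0,0,0.2],[0,0,0,0,0.2],[0,0,0,0,0.2],[0,0,0,0,0.2]]]'

```text
t: 29.58
eef_pos: [0.5336, -0.009, 0.3982]
orientation: [0.063, 0.945, -0.044, 0.317]
wrist_force: [0.1, 1.6, 0.5]
gripper_width: 0.604
finger_force: 0.0
```

>>> servo_tool --rows '[[[0,0,0,0,0.2],[0,0,0,0,0.2],[0,0,0,0,0.2],[0,0,0,0,0.2],[0,0,0,0,0.2],[0,0,0,0,0.2],[0,0,0,0,0.2],[0,0,0,0,0.2]]]'

```text
t: 30.58
eef_pos: [0.5336, -0.009, 0.3984]
orientation: [0.063, 0.945, -0.044, 0.317]
wrist_force: [0.2, 0.4, -0.5]
gripper_width: 0.6
finger_force: 0.0
```

```bash
python3 -c "
from rig import env
print(env.finish_job())"
```

```text
the job is handed in; nothing more can be done
None
```

The job is handed in at about 31 s, with no verdict returned: in the last pictures the arm is locked with its red button out, the carrier hangs still on the rod, the gripper is clear, and I touched none of the other things on the bench.

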